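# Lock the tool case with the snap hook

### The arm

A 7-joint arm with a two-finger parallel gripper is mounted at the origin on the work surface. World frame = base frame: x ahead of the robot, y to its left, z up, the work surface at z = 0. Lengths are in mm, angles in degrees, forces in N, time in s.
With the tool pointing down it reaches from about 425 to 950 mm from the base axis. Payload 16.7 kg.
Tool frame: the origin (TCP) lies between the finger pads; the fingertips stand bot.tip_reach ahead of it and the grasp point (between the pads) lies 6 mm ahead of it (bot.tip_reach is the distance from the TCP to the fingertips, in mm); z points along the fingers, y is the line along which they close (so a half turn about z gives the same grasp; the last joint's range is limited). The gripper opens to 94 mm and grips with 3 to 60 N. Pads are 16 mm wide; open, the fingers measure 119 mm over their backs; the gripper's body (75 mm by 177 mm) begins 78 mm behind the grasp point.
Start: joints at [-8.566, 24.414, 4.234, 92.017, -1.954, 63.644, -3.845], TCP at [674.964, -0.019, 230.467] pointing down, gripper open.
Joint ranges: [-163.25, 163.25], [-28.42, 122.38], [-70.27, 78.77], [12.13, 141.07], [-58.53, 238.53], [9.26, 117.41], [-156.51, 156.51]. Speed limits (degrees/s): [108.29, 108.29, 136.94, 136.94, 172.46, 172.46, 172.46].

### API

Orientations are given as [roll, pitch, yaw] about the fixed x, y, z axes, in that order (R = Rz(yaw) Ry(pitch) Rx(roll)).
In Python, from station import bot gives the robot as it stands.
- The arm moves only by the shell command python3 -m creep 'ROWS' [FORCE]. ROWS is a JSON object of lists of equal length, an entry for each row: "claw": the closure, from 0 (fully open) to 1 (shut); "delta_pos": the shift along the tool's x, y, z in units of 100 mm (1.0 is 100 mm), a list of three; "twist": the turn about the tool's z in units of 360 degrees (1.0 is 360 degrees). In form: {"claw": [claw, ...], "delta_pos": [[tx, ty, tz], ...], "twist": [twist, ...]}. A call has exactly 8 rows; each row shifts and turns the commanded pose from where the row before left it, along the tool's axes as they then stand; what a row does not reach is not made up. A row lasts 1/10 s, in which the tool goes at most 50 mm and 8.59 degrees, less where a joint would pass 70% of its speed; a pose out of reach is approached as far as the arm can. A call with a number of a shift or a turn outside -1 to 1 is refused whole. A call with a gripper value outside its range is refused whole. The fingers move at their own pace and stop on an object; FORCE is the grip in N (left out, the last holds). Time passes only in rows, so rows that do not move let the fingers close, or fill a call up. It gives the time, the measured TCP pose, the force, the opening and the grip force at its end, in the units of the state.
- bot.observe(): the state, without advancing time (a new reading comes with each control period).
- bot.capture(name): name is "scene" or "side" or "wrist"; returns a dict with "frame" (400x640x3 uint8, red, green, blue), "fx", "fy", "cx", "cy" (pixels), "pose" (4x4, takes a point from camera to world coordinates); the wrist camera has in their place "tool_from_camera" (4x4, takes a point from camera to tool coordinates, whose origin is the TCP and whose axes are the flange's). Camera axes: x right, y down, z forward; pixel columns grow to the right and rows downward; lengths in mm; the calibration is good to about 2 mm. A picture is of the moment at which its call begins: read the wrist's pose just before it. There is no depth.
- bot.close_job(): hands the job in; it is judged then, once.
The state is a dict: "t": time; "joints": joint angles; "joint_vel": joint speeds; "joint_efforts": joint torques, N m; "eef_pos": TCP position; "eef_rot": TCP orientation; "force": force on the tool from outside, world axes, zero at the start; "wrist_torque": the same for the moment, N m; "finger_gap": finger opening in mm; "finger_force": force on a finger pad.
Only numpy, scipy, OpenCV 4.12 (cv2) and the standard library are available. Lean on these libraries where they do the work, as an engineer would, in place of code of your own. Each camera call takes 0.05 s, during which the arm holds its last target. There are 200 camera calls.

### The job

Lock the tool case: pick up the snap hook (the black-handled pull whose steel eye is closed by a sprung gate, not the open hook or the plain ring beside it) and push its gate against the upright leg of the steel bow on the case lid, the leg nearer the robot, until the leg is inside the eye and the gate has snapped shut behind it. Leave the hook lying flat on the lid, clipped round that leg with its gate shut, and let go.

Things in the scene. Friction and masses are not known exactly. Their poses are not given: they have to be found in the camera images.
- hook: Loose snap hook lying flat. Origin: under the middle of its black handle (60 x 18 x 20 high mm); x points along the handle to the gate, z up. Flat eye of 9 mm steel bar, centred 10 mm up: back bar at x=34, sides at y=+-26, gate (7 mm bar) across the front at x=94, front tip x=100. Its mouth takes an 8 mm bar at y=-10 to +10. Look-alikes with the same handle: an open hook, a plain ring.
- gate (a joint): The snap hook's gate, rad: 0 shut (at the start), up to 1.5 swung inward into the eye. Hinged at the eye's front right corner (x=94, y=-22 mm of the hook), free end at y=+18. Sprung shut: 3 to 8 N push it open. It snaps shut past a bar pushed in at mid-mouth once the bar's centre is about 40 mm inside the gate line (45 mm if nearer the hinge); the bar meets the back bar at 51 mm.
- case: Fixed grey steel tool case, shut, 240 (x) x 300 (y) x 80 high mm, lid flat on top. Origin: centre of its underside; x points away from the robot. Mid-lid stands a steel bow: a closed upright U of 8 mm bar along the case's x, 60 mm high, vertical legs at x=+30 (the near leg, to be used) and x=+94, y=0. Under it a strap 34 wide, 3 mm thick, from x=-5 to +120.
- bow_leg (a point): Point on the centre line of the bow's near leg, 10 mm above the lid. Axes as the case's: x runs from this leg to the far leg; push the hook along it, held flat just above the lid.
Mind the look-alikes: they are no part of the job. Leave any blue or turquoise look-alike of the hook alone.

How it is judged (in metres and radians):
On the way:
1. the bow has pushed the hook's gate open (over 0.35 rad) (value of joint gate above 0.35 rad and contact force between hook and case above 0.3 N).
At the end, for the whole second after the job is handed in: The bow's near leg is inside the snap hook's eye (between its back bar and its gate, and between its side bars), the gate is shut (under 0.12 rad), and the hook lies at rest on the lid, within 11 degrees of flat and with its underside less than 15 mm above the lid (value of joint gate below 0.12 rad and x of bow_leg in the frame of hook between 0.034 and 0.094 m and y of bow_leg in the frame of hook between -0.026 and 0.026 m and z of hook in the frame of case between 0.07 and 0.095 m and angle between hook's own z axis and vertical below 0.2 rad and linear speed of hook below 0.02 m/s); the robot touches nothing.
It also fails if it takes over 43 s, if anything falls off the work surface, if the arm or the gripper's body presses on something with over 40 N, if the wrist force passes 120 N, or if a joint passes its speed limit or range.

## Working session

There is one attempt and no reset: what is moved stays moved. The work goes in short steps, Python scripts to look and compute and a shell command to move; the robot and the scene stay as the last step left them, time stands still between calls to the robot, and variables do not carry over. Pictures are saved under pics/ and viewed, at most 10 in all, crops included, and the job is handed in when it is done.

```bash
mkdir -p pics; ls; python3 - <<'E'
from station import bot
import cv2,numpy as np,pickle
o=bot.observe();print({k:np.round(v,2).tolist() for k,v in o.items()},bot.tip_reach)
d={}
for n in ["scene","side","wrist"]:
    c=bot.capture(n);d[n]=c;cv2.imwrite(f"pics/{n}0.png",c["frame"][:,:,::-1])
    print(n,c["fx"],c["cx"],c["cy"],np.round(c.get("pose",c.get("tool_from_camera")),3).tolist())
pickle.dump((o,d),open("s0.pkl","wb"))
E
```

```text
pics
{'t': 0.0, 'joints': [-8.57, 24.45, 4.23, 92.05, -1.95, 63.64, -3.84], 'joint_vel': [0.03, 0.05, -0.06, -0.03, -0.02, -0.07, -0.1], 'joint_efforts': [-0.0, -93.58, 3.66, -45.42, -0.05, 0.02, -0.0], 'eef_pos': [674.6, -0.02, 229.77], 'eef_rot': [-179.93, 0.01, 90.0], 'force': [0.0, 1.13, 0.07], 'wrist_torque': [0.06, 0.0, 0.08], 'finger_force': 0.0, 'finger_gap': 94.32} 25.0
scene 395.8479569997385 320.51451877774014 193.58913787250384 [[0.349, 0.567, -0.746, 1107.694], [0.937, -0.202, 0.285, -351.252], [0.011, -0.799, -0.601, 546.268], [0.0, 0.0, 0.0, 1.0]]
side 449.1397602097827 318.070473227688 198.98595496967792 [[-0.999, -0.043, 0.029, 499.258], [-0.048, 0.539, -0.841, 841.434], [0.021, -0.841, -0.54, 725.798], [0.0, 0.0, 0.0, 1.0]]
wrist 330.4958919182786 318.87591305290744 200.11468894865047 [[-0.0, -0.974, -0.226, 65.532], [1.0, -0.0, -0.001, 0.227], [0.0, -0.226, 0.974, -154.879], [0.0, 0.0, 0.0, 1.0]]
```

View pics/scene0.png

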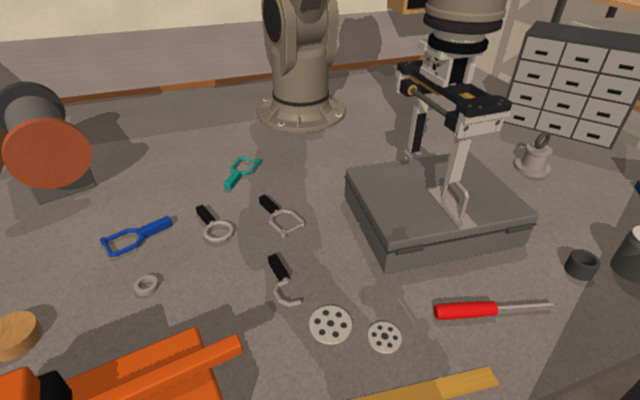

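View pics/side0.png

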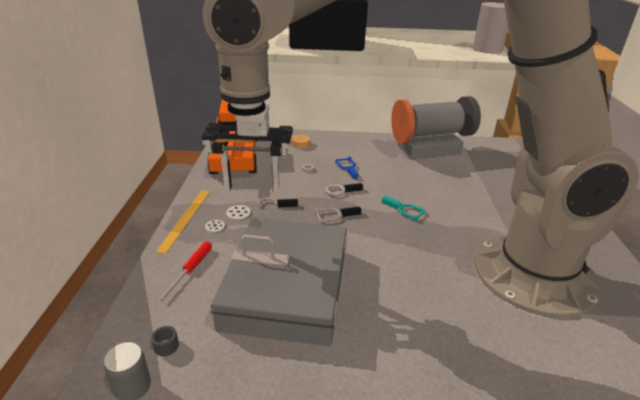

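Three black-handled pulls appear in the scene view: a plain round ring (215,228), an angular closed eye (283,217) and an open hook (285,285). The angular eye fits the snap hook. The blue (137,238) and turquoise (240,172) ones are decoys. I'll confirm with a crop and measure.

```bash
cat > h.py <<'E'
import numpy as np,cv2
def ray(c,T,u,v):
    d=T[:3,:3]@np.array([(u-c["cx"])/c["fx"],(v-c["cy"])/c["fy"],1]);return T[:3,3],d
def onz(c,T,u,v,z):
    p,d=ray(c,T,u,v);return p+d*(z-p[2])/d[2]
def blobs(c,mask,T,z,amin=40):
    n,l,s,ce=cv2.connectedComponentsWithStats(mask.astype(np.uint8))
    for i in range(1,n):
        if s[i,4]<amin: continue
        ys,xs=np.nonzero(l==i);P=np.array([onz(c,T,x,y,z)[:2] for x,y in zip(xs,ys)])
        r=cv2.minAreaRect(P.astype(np.float32));print(ce[i].round(1),s[i,4],"w",np.round(r[0],1),np.round(r[1],1),round(r[2],1))
E
python3 - <<'E'
from h import *
import pickle
o,d=pickle.load(open("s0.pkl","rb"))
for n,b in (("scene",(190,300,190,310)),("side",(180,240,250,370))):
    c=d[n];f=c["frame"].astype(int);m=(f.max(2)<38);k=np.zeros_like(m);k[b[0]:b[1],b[2]:b[3]]=1
    print(n);blobs(c,m&k,c["pose"],15)
a=cv2.resize(d["scene"]["frame"][185:315,185:315],None,fx=4.4,fy=4.4,interpolation=2)
b=cv2.resize(d["side"]["frame"][175:275,215:375],None,fx=1.4,fy=1.4)
cv2.imwrite("pics/c1.png",np.hstack([a,cv2.resize(b,(224,572*0+140)) if 0 else np.vstack([b,np.zeros((a.shape[0]-b.shape[0],b.shape[1],3),np.uint8)])])[:,:,::-1])
E
```

```text
scene
[267.8 203.7] 169 w [ 443.  -218.7] [60.5 22.5] 16.3
[204.4 214.2] 160 w [ 432.6 -351.4] [60.5 19.7] 16.9
[277.5 266.9] 267 w [ 625.6 -248.2] [62.5 19.7] 8.2
side
[353.6 187.4] 86 w [ 431.8 -340.7] [54.6 30.2] 18.0
[286.8 202.9] 125 w [ 625.5 -237.6] [52.3 31.6] 4.6
[350.9 211.3] 118 w [ 441.4 -209.6] [55.4 31.2] 18.2
```

View pics/c1.png

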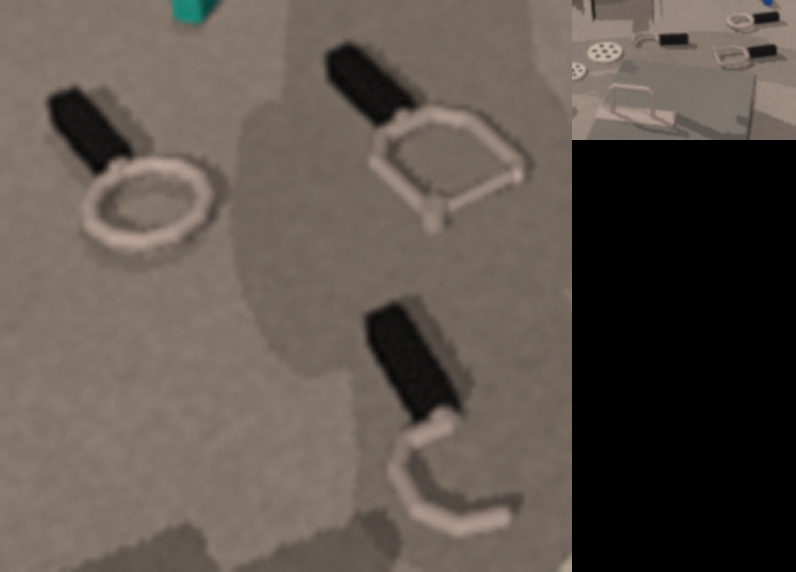

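View pics/wrist0.png

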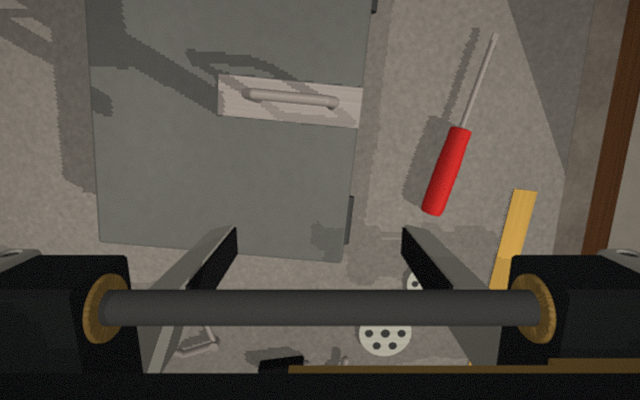

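The crop confirms it: the pull at scene (283,217) has an angular eye closed by a thin straight gate, with a knuckle at the hinge. The ring is round and closed, and the third pull is open. In the wrist view the bow's top bar runs from (247,93) to (335,102), and the strap corners are at (218,73), (218,115) and (360,88).

```bash
cat >> h.py <<'E'
from scipy.spatial.transform import Rotation as Ro
def wT(o,c):
    T=np.eye(4);T[:3,:3]=Ro.from_euler("xyz",o["eef_rot"],degrees=True).as_matrix();T[:3,3]=o["eef_pos"];return T@c["tool_from_camera"]
def tri(rays):
    A=np.zeros((3,3));b=np.zeros(3)
    for p,d in rays:
        d=d/np.linalg.norm(d);M=np.eye(3)-np.outer(d,d);A+=M;b+=M@p
    return np.linalg.solve(A,b)
E
python3 - <<'E'
from h import *
import pickle
o,d=pickle.load(open("s0.pkl","rb"))
c=d["wrist"];T=wT(o,c)
for uv in [(218,73),(218,115),(362,89),(357,128)]:print("strap",uv,onz(c,T,*uv,83).round(1))
for uv in [(247,94),(334,102)]:print("bow",onz(c,T,*uv,136).round(1))
for uv in [(99,241),(342,262)]:print("lid corner",onz(c,T,*uv,80).round(1))
f=c["frame"].astype(int);m=(f.min(2)>125);k=np.zeros_like(m);k[60:135,200:370]=1
print("strapblob");blobs(c,m&k,T,83,200)
c=d["scene"];f=c["frame"].astype(int)
for n,uv in (("eye mid",(284,218)),("tip hinge",(185+434/4.4,185+210/4.4)),("tip free",(185+518/4.4,185+175/4.4)),("neck",(185+400/4.4,185+117/4.4))):print(n,onz(c,c["pose"],*uv,10).round(1))
E
```

```text
strap (218, 73) [587.7 107.7  83. ]
strap (218, 115) [585.3  72.7  83. ]
strap (362, 89) [712.   94.5  83. ]
strap (357, 128) [708.5  61.4  83. ]
bow [622.9  86.  136. ]
bow [685.5  80.5 136. ]
lid corner [460.  -46.3  80. ]
lid corner [697.3 -68.2  80. ]
strapblob
[264.4  83.4] 510 w [627.1  99.2] [ 8.3 59.3] 84.8
[242.1 104.9] 961 w [607.7  77.4] [23.6 58.2] 60.7
[321. 102.] 2098 w [663.1  84.1] [33.7 96.6] 83.2
eye mid [ 495.6 -198.    10. ]
tip hinge [ 538.6 -211.3   10. ]
tip free [ 528.8 -168.1   10. ]
neck [ 469.7 -208.3   10. ]
```

```bash
python3 -m creep '{"claw":[0,0,0,0,0,0,0,0],"delta_pos":[[-0.3,-0.33,0],[-0.3,-0.33,0],[-0.3,-0.33,0],[-0.3,-0.33,0],[-0.3,-0.33,0],[-0.3,-0.33,0],[-0.34,-0.35,0],[0,0,0]],"twist":[0,0,0,0,0,0,0,0]}' 40
python3 -m creep '{"claw":[0,0,0,0,0,0,0,0],"delta_pos":[[0,0,0],[0,0,0],[0,0,0],[0,0,0],[0,0,0],[0,0,0],[0,0,0],[0,0,0]],"twist":[0.023,0.023,0.023,0.023,0.023,0.023,0.023,0.023]}'
python3 -m creep '{"claw":[0,0,0,0,0,0,0,0],"delta_pos":[[0,0,0.2],[0,0,0.2],[0,0,0.2],[0,0,0.2],[0,0,0.2],[0,0,0],[0,0,0],[0,0,0]],"twist":[0.023,0,0,0,0,0,0,0]}'
python3 - <<'E'
from station import bot
from h import *
o=bot.observe();print(np.round(o["eef_pos"],1),np.round(o["eef_rot"],1),np.round(o["joints"],0))
c=bot.capture("wrist");cv2.imwrite("pics/w2.png",c["frame"][:,:,::-1])
f=c["frame"].astype(int)
blobs(c,f.max(2)<30,wT(o,c),20,300)
E
```

```text
t: 0.95
eef_pos: [437.6, -218.2, 230.6]
eef_rot: [-180.0, 0.0, 89.6]
force: [-0.4, 0.9, -0.5]
finger_gap: 93.9
finger_force: 0.0
t: 1.75
eef_pos: [442.0, -213.8, 230.4]
eef_rot: [-180.0, 0.0, 23.4]
force: [1.0, 0.1, -0.3]
finger_gap: 94.1
finger_force: 0.0
t: 2.55
eef_pos: [442.5, -214.2, 131.4]
eef_rot: [180.0, -0.1, 15.5]
force: [-0.1, 0.4, 0.4]
finger_gap: 94.2
finger_force: 0.0
[ 442.5 -214.2  131.4] [ 1.80e+02 -1.00e-01  1.55e+01] [  4.  15.  16. 121.  -6.  45. -50.]
[422.4  13.7] 730 w [ 601.  -248.7] [20.2 19.8] 9.7
[322.7 203.9] 1351 w [ 442.9 -217.1] [58.5 16.7] 17.3
[465.7 242.4] 1006 w [ 439.4 -343.9] [47.3 22.2] 18.1
[215.5 264.7] 1274 w [ 367.4 -144.5] [20.3 71.6] 65.1
[422.3 264.7] 1309 w [ 413.3 -312.3] [72.3 20.9] 55.8
[571.5 310.8] 7668 w [ 408.4 -463.4] [108.4 131.5] 16.2
[241.2 363.7] 23602 w [ 327.7 -246.5] [146.8 614.2] 15.4
```

View pics/w2.png

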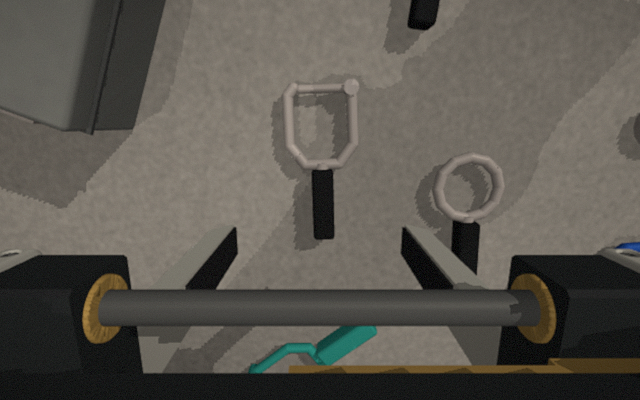

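The wrist view shows the snap hook between the fingers: handle at (323,204), gate at (320,88) with hinge knuckle at (351,87). The handle is at (443,-217) with yaw 17.3°. The ring at (470,190) and the turquoise decoy at (320,345) are both clear of the fingers.

```bash
python3 -m creep '{"claw":[0,0,0,0,0,0,0,0],"delta_pos":[[0,0.029,0.15],[0,0,0.2],[0,0,0.2],[0,0,0.2],[0,0,0.18],[0,0,0.1],[0,0,0],[0,0,0]],"twist":[-0.005,0,0,0,0,0,0,0]}' 40
python3 -m creep '{"claw":[0.3,0.6,1,1,1,1,1,1],"delta_pos":[[0,0,0],[0,0,0],[0,0,0],[0,0,0],[0,0,0],[0,0,0],[0,0,0],[0,0,0]],"twist":[0,0,0,0,0,0,0,0]}' 40
```

```text
t: 3.4
eef_pos: [443.1, -217.0, 28.2]
eef_rot: [180.0, -0.0, 17.3]
force: [-0.2, 0.4, -0.1]
finger_gap: 93.7
finger_force: 0.0
t: 4.2
eef_pos: [442.7, -216.8, 27.5]
eef_rot: [-180.0, 0.0, 17.3]
force: [-0.9, -0.3, 0.8]
finger_gap: 33.7
finger_force: 0.0
```

```bash
python3 -m creep '{"claw":[1,1,1,1,1,1,1,1],"delta_pos":[[0,0,0],[0,0,0],[0,0,0],[0,0,0],[0,0,-0.1],[0,0,-0.3],[0,0,-0.4],[0,0,-0.4]],"twist":[0,0,0,0,0,0,0,0]}' 40
python3 - <<'E'
from station import bot
from h import *
o=bot.observe();p=np.array(o["eef_pos"]);print(p,o["eef_rot"],o["finger_gap"],o["finger_force"])
R=Ro.from_euler("xyz",o["eef_rot"],degrees=True).as_matrix()
print("to pre (tool mm)",(R.T@(np.array([497.5,97.6,158])-p)).round(1))
E
```

```text
t: 5.0
eef_pos: [442.0, -216.8, 149.2]
eef_rot: [-180.0, 0.1, 17.3]
force: [1.2, 0.1, -1.6]
finger_gap: 17.7
finger_force: 40.0
[ 441.97078448 -216.75732467  149.15653528] [-1.79974300e+02  6.33196700e-02  1.72604626e+01] 17.676963931674752 39.963458776474
to pre (tool mm) [ 146.3 -283.7   -8.9]
```

```bash
python3 -m creep '{"claw":[1,1,1,1,1,1,1,1],"delta_pos":[[0.1,-0.2,-0.09],[0.18,-0.35,0],[0.2,-0.4,0],[0.2,-0.4,0],[0.2,-0.4,0],[0.2,-0.4,0],[0.2,-0.4,0],[0.18,-0.29,0]],"twist":[0,0,0,0,0,0,0,0]}'
python3 -m creep '{"claw":[1,1,1,1,1,1,1,1],"delta_pos":[[0,0,0],[0,0,0],[0,0,0],[0,0,0],[0,0,0],[0,0,0],[0,0,0],[0,0,0]],"twist":[0.0105,0.021,0.021,0.01,0,0,0,0]}'
python3 - <<'E'
from station import bot
from h import *
import pickle
o=bot.observe();print(np.round(o["eef_pos"],1),np.round(o["eef_rot"],1),np.round(o["joints"],0),o["finger_gap"])
d={n:bot.capture(n) for n in("wrist","scene","side")};pickle.dump((o,d),open("s3.pkl","wb"))
cv2.imwrite("pics/w3.png",d["wrist"]["frame"][:,:,::-1])
E
```

```text
t: 5.8
eef_pos: [497.4, 100.5, 157.2]
eef_rot: [-180.0, -0.0, 17.4]
force: [0.5, -1.0, -3.7]
finger_gap: 17.7
finger_force: 40.0
t: 6.6
eef_pos: [497.8, 97.7, 156.6]
eef_rot: [-180.0, 0.0, -5.2]
force: [0.2, -0.3, -1.6]
finger_gap: 17.6
finger_force: 40.0
[497.8  97.7 156.6] [-180.     0.    -5.2] [ -26.   14.    9.  118.   -3.   49. -111.] 17.5670293831212
```

View pics/w3.png

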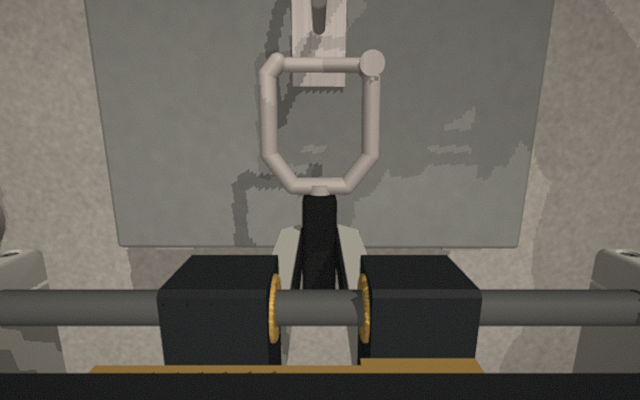

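The hook is held straight, with its gate at (320,65) and eye sides at u=269 and u=371. The strap's near edge is at v=86, u=292–345, and the bow's near end is at about (320,32).

```bash
python3 - <<'E'
from h import *
import pickle
o,d=pickle.load(open("s3.pkl","rb"));c=d["wrist"];T=wT(o,c)
W=np.linalg.inv(T@np.linalg.inv(c["tool_from_camera"]))
def q(n,u,v,z):
    p=onz(c,T,u,v,z);print(n,p.round(1),"tool",(W@np.append(p,1))[:3].round(1))
q("gate",320,65,138.6);q("sideL",269,120,138.6);q("sideR",371,120,138.6);q("back",320,187,138.6)
q("strapL",292,86,83);q("strapR",345,86,83)
q("bow near outer",320,33,136);q("lidL",119,246,80);q("lidR",520,246,80)
E
```

```text
gate [590.5  89.1 138.6] tool [93.1  0.1 18. ]
sideL [566.7 117.3 138.6] tool [ 66.9 -25.8  18. ]
sideR [562.   65.7 138.6] tool [66.9 26.1 18. ]
back [529.8  94.6 138.6] tool [32.2  0.2 18. ]
strapL [588.1 107.6  83. ] tool [ 89.1 -18.   73.6]
strapR [585.   72.9  83. ] tool [89.1 16.8 73.6]
bow near outer [605.4  87.8 136. ] tool [1.081e+02 1.000e-01 2.060e+01]
lidL [487.7 248.1  80. ] tool [ -23.5 -148.9   76.6]
lidR [460.8 -48.7  80. ] tool [-23.6 149.1  76.6]
```

```bash
python3 -m creep '{"claw":[1,1,1,1,1,1,1,1],"delta_pos":[[0,0,0.08],[0,0,0.12],[0,0,0.12],[0,0,0.08],[0,0,0.025],[0,0,0],[0,0,0],[0,0,0]],"twist":[0,0,0,0,0,0,0,0]}'
python3 -m creep '{"claw":[1,1,1,1,1,1,1,1],"delta_pos":[[0.08,0,0],[0.08,0,0],[0.08,0,0],[0.08,0,0],[0.07,0,0],[0.07,0,0],[0.06,0,0],[0.0,0,0]],"twist":[0,0,0,0,0,0,0,0]}'
python3 -m creep '{"claw":[1,1,1,1,1,1,1,1],"delta_pos":[[0.05,0,0],[0.05,0,0],[0.05,0,0],[0.04,0,0],[0.03,0,0],[0,0,0],[0,0,0],[0,0,0]],"twist":[0,0,0,0,0,0,0,0]}'
python3 - <<'E'
from station import bot
from h import *
c=bot.capture("wrist");a=c["frame"][0:260,200:440]
s=bot.capture("side")["frame"][200:330,200:360]
cv2.imwrite("pics/p4.png",np.hstack([cv2.resize(a,(480,520)),cv2.resize(s,(320,260)).repeat(2,0)[:520]])[:,:,::-1])
E
```

```text
t: 7.55
eef_pos: [498.1, 97.8, 114.4]
eef_rot: [-180.0, -0.0, -5.2]
force: [0.2, 0.1, -2.4]
finger_gap: 17.6
finger_force: 40.0
t: 8.35
eef_pos: [550.7, 92.4, 114.0]
eef_rot: [180.0, -0.1, -5.3]
force: [-0.7, -3.7, -2.4]
finger_gap: 17.6
finger_force: 40.0
t: 9.15
eef_pos: [571.4, 91.1, 114.0]
eef_rot: [-180.0, 0.0, -5.2]
force: [-0.2, 0.4, -2.3]
finger_gap: 17.7
finger_force: 40.0
```

View pics/p4.png

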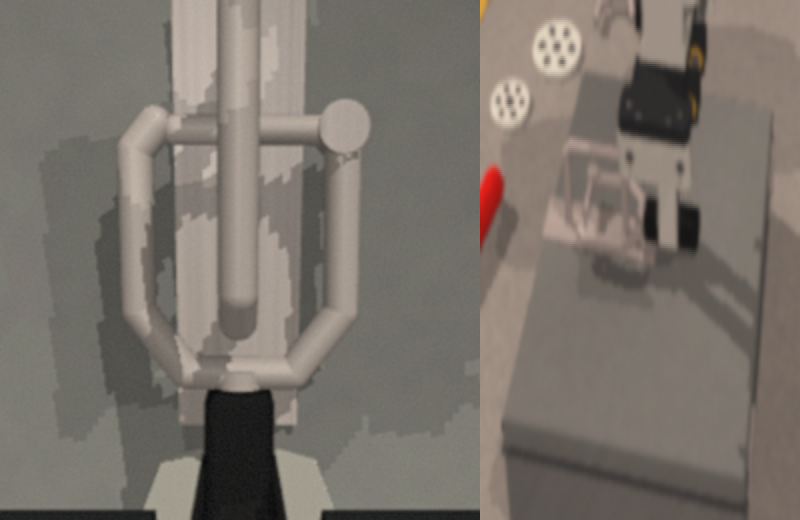

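The crop shows the leg inside the eye, foot at about (238,330), with the gate straight and shut across the front at y≈128. I'll back off a little to centre the leg, lower the hook, release and rise.

```bash
python3 -m creep '{"claw":[1,1,1,1,1,1,1,1],"delta_pos":[[-0.04,0,0],[-0.05,0,0],[-0.03,0,0],[0,0,0.01],[0,0,0.015],[0,0,0],[0,0,0],[0,0,0]],"twist":[0,0,0,0,0,0,0,0]}'
python3 -m creep '{"claw":[0.7,0.7,0.7,0.7,0.7,0.7,0.7,0.7],"delta_pos":[[0,0,0],[0,0,0],[0,0,0],[0,0,0],[0,0,0],[0,0,0],[0,0,0],[0,0,0]],"twist":[0,0,0,0,0,0,0,0]}'
python3 -m creep '{"claw":[0.7,0.7,0.7,0.7,0.7,0.7,0.7,0.7],"delta_pos":[[0,0,-0.05],[0,0,-0.1],[0,0,-0.15],[0,0,-0.2],[0,0,-0.2],[0,0,-0.1],[0,0,0],[0,0,0]],"twist":[0,0,0,0,0,0,0,0]}'
python3 - <<'E'
from station import bot
from h import *
c=bot.capture("wrist");a=c["frame"][0:260,200:440]
s=bot.capture("side")["frame"][200:330,200:360]
cv2.imwrite("pics/p5.png",np.hstack([cv2.resize(a,(480,520)),cv2.resize(s,(320,260)).repeat(2,0)[:520]])[:,:,::-1])
E
```

```text
t: 10.05
eef_pos: [559.6, 92.1, 111.4]
eef_rot: [180.0, 0.0, -5.2]
force: [0.4, 0.2, -2.3]
finger_gap: 17.5
finger_force: 40.0
t: 10.85
eef_pos: [559.5, 92.1, 111.5]
eef_rot: [180.0, 0.0, -5.2]
force: [0.7, 0.0, -0.7]
finger_gap: 27.9
finger_force: 0.0
t: 11.65
eef_pos: [559.3, 92.1, 191.2]
eef_rot: [-180.0, 0.0, -5.2]
force: [-0.3, 0.3, -0.5]
finger_gap: 28.5
finger_force: 0.0
```

View pics/p5.png

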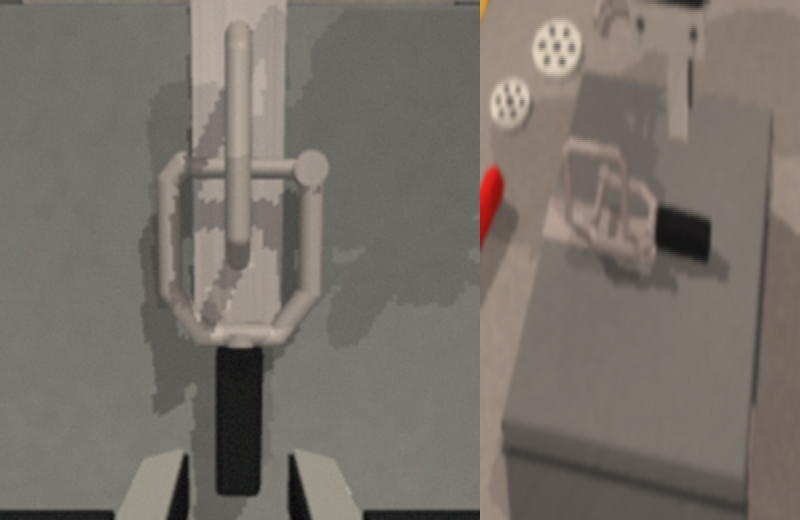

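The hook lies flat and released. Its gate is shut at y≈167, and the leg foot at (238,265) is mid-eye.

```bash
python3 -c "
from station import bot
print(bot.close_job())"
```

```text
the job is handed in; nothing more can be done
None
```

The snap hook is clipped round the near leg of the bow with its gate shut, lying flat on the lid and released; I handed the job in at about 12 s, and the call returned no verdict.

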